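# Crank the jig's jaw onto an oak block, then hold its cam lever at top lift

## Robot

A 7-joint arm with a two-finger parallel gripper is mounted at the origin on the work surface; the furniture and walls round the work are solid. World frame = base frame: x ahead of the robot, y to its left, z up, the work surface at z = 0. Lengths are in m, angles in degrees, forces in N, time in s.
With the tool pointing down it reaches from about 0.425 to 0.875 m from the base axis. Payload 8.4 kg.
Tool frame: the origin (TCP) lies on the mounting face of the last link; the fingertips stand 173 mm ahead of it and the grasp point (between the pads) lies 155 mm ahead of it (env.pinch_z is the distance from the TCP to the grasp point, in m); z points along the fingers, y is the line along which they close (so a half turn about z gives the same grasp; the last joint's range is limited). The gripper opens to 85 mm and grips with 20 to 120 N. Pads are 22 mm wide; open, the fingers measure 114 mm over their backs; the gripper's body (76 mm by 85 mm) begins 54 mm behind the grasp point. The pads swing forward as they close: fully open they stand 13 mm farther back than shut.
Start: joints at [-76.559, 19.091, 2.286, 83.961, -0.768, 76.965, -3.352], TCP at [0.213, 0.614, 0.405] pointing down, gripper open.
Joint ranges: [-147.57, 147.57], [-21.85, 119.76], [-74.77, 79.35], [14.55, 137.4], [-85.83, 265.84], [4.83, 119.75], [-152.11, 152.11]. Speed limits (degrees/s): [127.2, 127.2, 159.86, 159.86, 180, 180, 180].

## Interface

Orientations are given as [roll, pitch, yaw] about the fixed x, y, z axes, in that order (R = Rz(yaw) Ry(pitch) Rx(roll)).
In Python, from station import env, read_camera, get_calibration, ticket gives the robot as it stands.
- The arm moves only by the tool apply_moves, never from a script. Its argument "increments" is a list of rows, each a list of 3 entries, a list of its own where there are three numbers: the shift along the tool's x, y, z in cm, then the turn about the tool's z in degrees, then the finger opening in cm, from 0 to 8.54. A call has 1 to 10 rows; each row shifts and turns the commanded pose from where the row before left it, along the tool's axes as they then stand; what a row does not reach is not made up. A row lasts 1/10 s, in which the tool goes at most 50 mm and 8.59 degrees, less where a joint would pass 70% of its speed; a pose out of reach is approached as far as the arm can. A call is refused whole if a number of a shift passes 5 or a number of a turn 8.59, either way. A call with a gripper value outside its range is refused whole. The fingers move at their own pace and stop on an object; "newtons" is the grip in N (left out, the last holds). Time passes only in rows, so rows that do not move let the fingers close. It gives the time, the measured TCP pose, the force, the opening and the grip force at its end, in the units of the state.
- env.get_obs(): the state, without advancing time (a new reading comes with each control period).
- read_camera(name): name is "scene" or "top" or "wrist"; returns the picture (420x560x3 uint8, red, green, blue); there is no depth.
- get_calibration(name): a dict with "fx", "fy", "cx", "cy" (pixels), "k1" (the pictures are not rectified: a ray, as slopes to the right and down, at radius r is drawn at 1 + k1 r^2 times it, then the intrinsics apply), "R" (3x3) and "t" (3): a world point X has camera coordinates R X + t; the wrist camera has in their place "hand_eye" (4x4, takes a point from camera to tool coordinates, whose origin is the TCP and whose axes are the flange's). Camera axes: x right, y down, z forward; pixel columns grow to the right and rows downward; lengths in m; the calibration is good to about 2 mm. A picture is of the moment at which its call begins: read the wrist's pose just before it. get_calibration takes no time and is no camera call.
- ticket.hand_in(): hands the job in; it is judged then, once.
The state is a dict: "time_s": time; "joint_pos": joint angles; "joint_velocities": joint speeds; "effort": joint torques, N m; "ee_pos": TCP position; "eef_rot": TCP orientation; "force": force on the tool from outside, world axes, zero at the start; "ft_torque": the same for the moment, N m; "finger_gap": opening from 0.0 (shut) to 1.0 (fully open); "grasp_force": force on a finger pad.
Only numpy, scipy, OpenCV 4.12 (cv2) and the standard library are available. Lean on these libraries where they do the work, as an engineer would, in place of code of your own. Each camera call takes 0.05 s, during which the arm holds its last target. There are 200 camera calls.

## Task

Turn the black-handled crank of the clamping jig clockwise until its blue jaw has pushed the oak block snugly against the fence. Then take the cam lever by its red knob and swing it to the cam's highest lift, where the lever lies over the red index line and points straight away from the block, so that the brass pad presses on the block. The lever is sprung and swings back if let go: finish while still holding it there by the red knob, and leave the sanding block, screwdriver and masking tape where they lie.

Things in the scene. Friction and masses are not known exactly. Their poses are not given: they have to be found in the camera images.
- jig: Clamping jig bolted to the bench: aluminium base plate 203x90 mm, 10 mm thick. Origin on the bench (underside), below the fence face; x runs from fence to crank, y to the left of that, z up. In its frame (mm): fence face x=0, base from x=-75 to 128, blue gearbox x=84..120 up to z=48, cam pivot x=-50, crank axis x=102. All but crank, lever and their grips is under z=48.
- fence: Fixed blue fence of the jig: two posts 27 mm wide, 16 mm thick, top 40 mm above the bench, a 28 mm opening for the brass pad between them. Origin at x=0, y=0 of the jig, on the base top (z=10 mm); its face looks along the jig's +x.
- jaw: Sliding blue jaw, 76 mm wide, 16 mm thick, top 40 mm above the bench, steel face towards the fence. Origin at the foot of that face, on the base top. Driven by the crank: 6 mm towards the fence per radian; its face is 62 mm from the fence at crank 0. It stays where the crank is left.
- crank (a joint): Crank angle, rad: 0 = jaw fully open, grows clockwise seen from above, stop at 6.1; starts at 0 to 2.4. At 0 the arm points along the jig's +x, at angle a it is turned by -a about z from there. Friction (0.18 N m, about 5 N at the grip) holds it where left. With the block against the fence it stops almost dead, near 5.4; some 6 N more push at the grip is snug, and about 30 N of clamping stays.
- crank_axis (a point): Point on the crank's vertical axis, 60 mm above the bench (top of the hub).
- crank_grip: Black upright grip on the crank arm's end, 35 mm from the crank axis, diameter 20 mm, spins freely about itself. Origin at its foot, 58.5 mm above the bench; it is 48 mm tall (top at 106 mm). The crank arm below it reaches up to 58 mm.
- cam_lever (a joint): Angle of the cam lever, rad. 0 = highest lift: the arm points along the jig's -x, over the red index line. Rests at -1.2 (against its stop, arm swung to the jig's +y side); grows anticlockwise seen from above, stop at 0.7; beyond 0 the lift falls again. Lift is 6 mm x cos(angle). A spring returns it to -1.2: 0.12 N m there, 0.27 N m at 0 (3 N at the knob).
- cam_axis (a point): Point on the lever's vertical pivot axis, 42 mm above the bench.
- lever_knob: Red upright knob on the cam lever's end, 85 mm from the pivot axis, diameter 20 mm, spins freely about itself. Origin at its foot, 58.5 mm above the bench; it is 48 mm tall (top at 106 mm). The arm below reaches up to 42 mm. Hold the lever by this.
- index_line (a point): Middle of the red line inlaid on the base plate (22x3 mm, along the jig's x, at x=-62.5 mm): the lever lies over it at highest lift.
- pad: Sprung brass pad, 22x22 mm, in the fence's opening, pushed by the cam through a spring of 6 N/mm. Its face is about 1.6 mm behind the fence face at rest and would stand 2.5 mm proud at highest lift: with the block jammed against the fence it then presses with about 14 N.
- oak_block: Loose oak offcut, 30 mm along its x (clamped way), 60 mm along y, 26 mm high, 60 g, origin at the centre of its underside. Lies on the jig's base (10 mm above the bench) between fence and jaw, 5 to 10 mm from the fence and turned a few degrees.
- sanding_block: Loose cork sanding block, 54x92x29 mm, on the bench, not to be moved. Origin at the centre of its underside.
- screwdriver: Loose red screwdriver, 202 mm long, lying on the bench, handle 29 mm thick, not to be moved. Origin under its middle.
- masking_tape: Loose roll of masking tape, diameter 94 mm, 24 mm high, lying flat, not to be moved. Origin at the centre of its underside.
There are look-alikes about, which are no part of the job. Leave any green look-alike of the oak_block alone.

How it is judged (in metres and radians):
On the way, in this order (a step that is already met when the one before it is completed fails the run):
1. the jaw has clamped the oak block against the fence, the lever still at rest (contact force between each of jaw, fence and oak_block above 5 N and value of joint cam_lever below -0.9 rad and z of oak_block in the frame of jig between 0.006 and 0.015 m and y of oak_block in the frame of jig between -0.02 and 0.02 m), for 0.3 s.
2. the lever is at highest lift, held by its red knob, and the pad presses on the block (value of joint cam_lever between -0.15 and 0.15 rad and contact force between the fingers and lever_knob above 0.8 N and contact force between pad and oak_block above 6 N), for 0.3 s.
At the end, for the whole second after the job is handed in: The cam lever is at rest within 0.15 rad of highest lift, held by the fingers at its red knob (over 0.8 N); the pad presses on the oak block with more than 6 N and the jaw with more than 5 N; the block lies flat on the jig's base within 20 mm of its centre line (all of step 2 and contact force between jaw and oak_block above 5 N and velocity of joint cam_lever between -0.2 and 0.2 rad/s and z of oak_block in the frame of jig between 0.006 and 0.015 m and y of oak_block in the frame of jig between -0.02 and 0.02 m); the arm keeps its last pose, push and grip.
It fails at once if the sanding block is moved more than 20 mm (distance of sanding_block from where it was at the start of the episode above 0.02 m).
It fails at once if the screwdriver is moved more than 20 mm (distance of screwdriver from where it was at the start of the episode above 0.02 m).
It fails at once if the masking tape is moved more than 20 mm (distance of masking_tape from where it was at the start of the episode above 0.02 m).
It also fails if it takes over 54 s, if anything falls off the work surface, if the arm or the gripper's body presses on something with over 40 N, if the wrist force passes 120 N, or if a joint passes its speed limit or range.

## Working session

There is one attempt and no reset: what is moved stays moved. The work goes in short steps, Python scripts to look and compute and a tool call to move; the robot and the scene stay as the last step left them, time stands still between calls to the robot, and variables do not carry over. Pictures are saved under pics/ and viewed, at most 10 in all, crops included, and the job is handed in when it is done.

Besides the shell and the picture viewer there is one more tool, called after "Emit:" by a JSON object that holds its "method" and its "body", one argument or row to a line. apply_moves: Moves the arm, as the interface text tells. Its arguments: {"type":"object","properties":{"increments":{"type":"array"},"newtons":{"type":"number"}},"required":["increments"]}

```bash
mkdir -p pics; ls; cat > h.py <<'E'
import numpy as np, cv2, json
from station import env, read_camera, get_calibration, ticket
from scipy.spatial.transform import Rotation as Ro
def snap(n,f):
    o=env.get_obs(); im=read_camera(n); cv2.imwrite(f'pics/{f}.png',im[:,:,::-1]); return o,im
def cam(n,o=None):
    c=get_calibration(n)
    if n=='wrist':
        T=np.eye(4); T[:3,:3]=Ro.from_euler('xyz',o['eef_rot'],degrees=True).as_matrix(); T[:3,3]=o['ee_pos']
        M=np.linalg.inv(T@np.array(c['hand_eye'])); R,t=M[:3,:3],M[:3,3]
    else: R,t=np.array(c['R']),np.array(c['t'])
    K=np.array([[c['fx'],0,c['cx']],[0,c['fy'],c['cy']],[0,0,1]]); return K,c['k1'],R,t
def ray(C,uv):
    K,k1,R,t=C
    p=cv2.undistortPoints(np.array([[uv]],float),K,np.array([k1,0,0,0.]))[0,0]
    return -R.T@t, R.T@np.array([p[0],p[1],1])
def onz(C,uv,z):
    o,d=ray(C,uv); return o+d*(z-o[2])/d[2]
def proj(C,X):
    K,k1,R,t=C
    return cv2.projectPoints(np.array(X,float).reshape(-1,1,3),cv2.Rodrigues(R)[0],t,K,np.array([k1,0,0,0.]))[0][:,0]
def tri(*cu):
    A=np.zeros((3,3));b=np.zeros(3);L=[ray(C,u) for C,u in cu]
    for o,d in L:
        d=d/np.linalg.norm(d);P=np.eye(3)-np.outer(d,d);A+=P;b+=P@o
    X=np.linalg.solve(A,b)
    return X,[float(np.linalg.norm(np.cross(X-o,d/np.linalg.norm(d)))) for o,d in L]
E
python3 - <<'E'
from h import *
o,a=snap('scene','s0');o,b=snap('top','t0');print(o)
cv2.imwrite('pics/st0.png',cv2.resize(np.hstack([a,b])[:,:,::-1],None,fx=.71,fy=.71))
for n in('scene','top'):
    C=cam(n);print(n,-C[2].T@C[3],C[0][0,0])
print(get_calibration('wrist'))
E
```

```text
pics
{'time_s': 0.05, 'joint_pos': array([-76.5572612 ,  19.12967311,   2.28366091,  84.01212545,
        -0.76986325,  76.96338417,  -3.35207336]), 'joint_velocities': array([-0.04676458, -0.12203497, -0.00053141, -0.23871965,  0.03988521,
        0.01261347, -0.06093564]), 'effort': array([ 5.50319921e-03, -6.60634875e+01,  1.37314618e+00, -4.06874013e+01,
        1.72952295e-02,  9.42028913e-03,  4.53350151e-05]), 'ee_pos': array([0.21291106, 0.61395025, 0.40383521]), 'eef_rot': array([-1.79910110e+02,  3.71155001e-03,  1.60872666e+02]), 'force': array([ 0.41856594,  0.4125547 , -0.39089374]), 'ft_torque': array([ 0.01953954, -0.01174951,  0.00689836]), 'grasp_force': 0.0, 'finger_gap': 0.9951854345780649}
scene [ 0.13770228 -0.39964244  0.51369192] 403.4344343694497
top [0.39573281 0.20038136 0.90306283] 383.27622209064884
{'fx': 313.40816189522275, 'fy': 313.40816189522275, 'cx': 281.1566239335531, 'cy': 208.65162545631472, 'k1': -0.027931837669809934, 'hand_eye': array([[ 2.93235775e-04, -9.49019827e-01, -3.15216247e-01,
         8.09455426e-02],
       [ 9.99999816e-01,  4.45724345e-04, -4.11671421e-04,
        -2.50817759e-04],
       [ 5.31183896e-04, -3.15216068e-01,  9.49019783e-01,
         3.13055171e-02],
       [ 0.00000000e+00,  0.00000000e+00,  0.00000000e+00,
         1.00000000e+00]])}
```

View pics/t0.png

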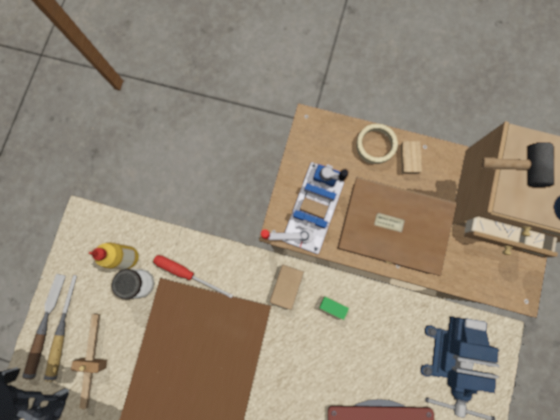

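View pics/s0.png

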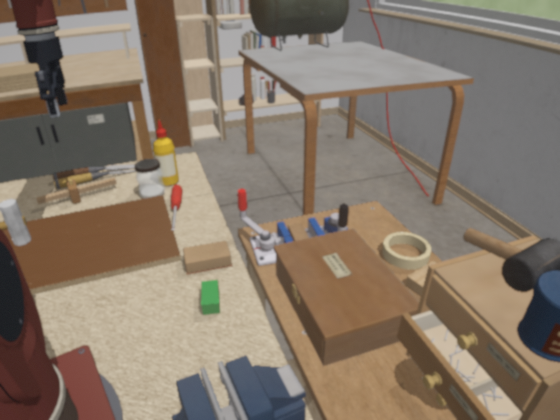

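The top view shows the jig at about (315,205), the red knob at (265,234), the black grip at (343,174) and the oak block at about (313,208). The green look-alike is at (334,308) and the beige sanding block at (287,287). In the scene view, the knob is at (242,200) and the grip at (343,215).

```bash
python3 - <<'E'
from h import *
T=cam('top');S=cam('scene')
t=cv2.imread('pics/t0.png');s=cv2.imread('pics/s0.png')
def blob(im,f,box):
    x0,y0,x1,y1=box;h=cv2.cvtColor(im,cv2.COLOR_BGR2HSV)[y0:y1,x0:x1].astype(int)
    m=f(h[...,0],h[...,1],h[...,2]).astype(np.uint8);n,l,st,c=cv2.connectedComponentsWithStats(m)
    i=1+np.argmax(st[1:,4]);return c[i]+[x0,y0],st[i]+[x0,y0,0,0,0]
red=lambda h,s,v:((h<8)|(h>172))&(s>150)&(v>90)
blk=lambda h,s,v:(v<50)
out={}
out['knob']=(blob(t,red,(255,220,280,250)),blob(s,red,(230,180,255,225)))
out['grip']=(blob(t,blk,(334,160,356,190)),blob(s,blk,(330,195,356,235)))
for k,(a,b) in out.items():
    print(k,a,b); print(tri((T,a[0]),(S,b[0])))
for uv in [(300,108),(265,228),(317,163),(345,172),(287,247),(312,252),(313,208),(287,287),(334,308),(346,180),(452,213),(440,272),(340,235),(377,143),(176,267)]:
    print(uv,onz(T,uv,0).round(3),onz(T,uv,.08).round(3))
print(onz(S,(345,330),0))
cv2.imwrite('pics/t0c.png',cv2.resize(t[140:270,245:375],None,fx=4.5,fy=4.5,interpolation=cv2.INTER_CUBIC))
E
```

```text
Traceback (most recent call last):
ValueError: attempt to get argmax of an empty sequence
```

```bash
cat >> h.py <<'E'
def blob(im,f,box):
    x0,y0,x1,y1=box;h=cv2.cvtColor(im,cv2.COLOR_BGR2HSV)[y0:y1,x0:x1].astype(int)
    m=f(h[...,0],h[...,1],h[...,2]).astype(np.uint8);n,l,st,c=cv2.connectedComponentsWithStats(m)
    i=1+np.argmax(st[1:,4]);return c[i]+[x0,y0],st[i]+[x0,y0,0,0,0]
red=lambda h,s,v:((h<8)|(h>172))&(s>130)&(v>70)
blk=lambda h,s,v:(v<70)&(s<160)
E
python3 - <<'E'
from h import *
T=cam('top');S=cam('scene')
t=cv2.imread('pics/t0.png');s=cv2.imread('pics/s0.png')
cv2.imwrite('pics/t0c.png',cv2.resize(t[140:270,245:375],None,fx=4.5,fy=4.5,interpolation=cv2.INTER_CUBIC))
out={}
out['knob']=(blob(t,red,(255,220,280,250)),blob(s,red,(230,180,255,225)))
out['grip']=(blob(t,blk,(334,160,356,190)),blob(s,blk,(330,195,356,235)))
for k,(a,b) in out.items():
    print(k,a,b); print(tri((T,a[0]),(S,b[0])))
for uv in [(300,108),(265,228),(317,163),(345,172),(287,247),(312,252),(313,208),(287,287),(334,308),(346,180),(452,213),(440,272),(340,235),(377,143),(176,267)]:
    print(uv,onz(T,uv,0).round(3),onz(T,uv,.08).round(3))
E
```

```text
knob (array([264.56716418, 233.67164179]), array([261, 229,   8,  10,  67])) (array([241.94      , 199.06666667]), array([238, 189,   9,  21, 150]))
(array([0.48336069, 0.25430345, 0.08436357]), [0.00047146812564228, 0.0004714681256422213])
grip (array([342.47692308, 174.81538462]), array([339, 170,   8,  11,  65])) (array([342.67375887, 215.41134752]), array([339, 205,   8,  22, 141]))
(array([0.61461155, 0.08515948, 0.0831369 ]), [0.0005406204488390375, 0.000540620448838914])
(300, 108) [0.808 0.177 0.   ] [0.772 0.179 0.08 ]
(265, 228) [0.505 0.259 0.   ] [0.496 0.254 0.08 ]
(317, 163) [0.666 0.135 0.   ] [0.642 0.141 0.08 ]
(345, 172) [0.643 0.068 0.   ] [0.621 0.079 0.08 ]
(287, 247) [0.461 0.207 0.   ] [0.455 0.206 0.08 ]
(312, 252) [0.45  0.148 0.   ] [0.445 0.153 0.08 ]
(313, 208) [0.554 0.145 0.   ] [0.54 0.15 0.08]
(287, 287) [0.368 0.206 0.   ] [0.371 0.206 0.08 ]
(334, 308) [0.322 0.098 0.   ] [0.329 0.107 0.08 ]
(346, 180) [0.623 0.066 0.   ] [0.603 0.078 0.08 ]
(452, 213) [ 0.544 -0.183  0.   ] [ 0.531 -0.149  0.08 ]
(440, 272) [ 0.406 -0.147  0.   ] [ 0.405 -0.117  0.08 ]
(340, 235) [0.49  0.082 0.   ] [0.482 0.093 0.08 ]
(377, 143) [ 0.717 -0.012  0.   ] [0.689 0.007 0.08 ]
(176, 267) [0.411 0.468 0.   ] [0.41  0.444 0.08 ]
```

View pics/t0c.png

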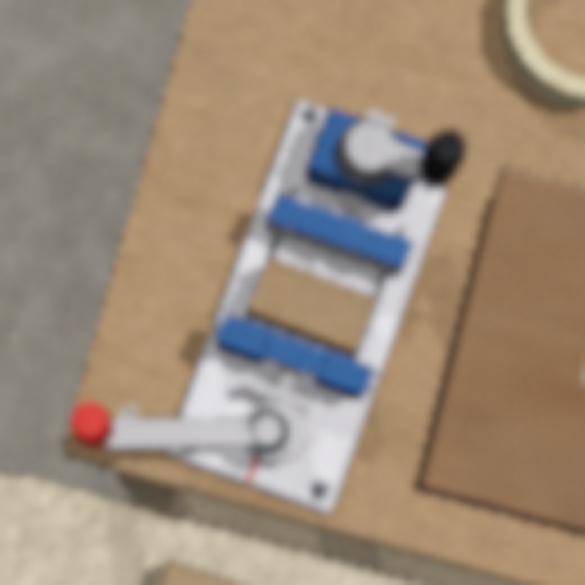

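The crop shows the oak block between the fence and the jaw. The grip lies to the jig's -y side and the lever rests on the +y side. The triangulated mid-heights are 84 and 83 mm, against 82.5 expected. Next I'll bring the wrist camera over the jig.

Emit:
{"method": "apply_moves", "body": {
  "increments": [
    [[-3.8, -3.0, 0], 0, 8.5],
    [[-3.8, -3.0, 0], 0, 8.5],
    [[-3.8, -3.0, 0], 0, 8.5],
    [[-3.8, -3.0, 0], 0, 8.5],
    [[-3.8, -3.0, 0], 0, 8.5],
    [[-3.8, -3.0, 0], 0, 8.5],
    [[-3.8, -3.0, 0], 0, 6],
    [[-3.8, -3.0, 0], 0, 6],
    [[-3.8, -3.0, 0], 0, 6],
    [[-3.8, -3.0, 0], 0, 6]
  ],
  "newtons": 60
}}

```text
time_s: 1.1
ee_pos: [0.4743, 0.2042, 0.4046]
eef_rot: [180.0, -0.0, 160.9]
force: [0.3, 1.5, 0.4]
finger_gap: 0.701
grasp_force: 0.0
```

Emit:
{"method": "apply_moves", "body": {
  "increments": [
    [[-3.8, -3.0, 0], 0, 6],
    [[0, 0, 0], 0, 6],
    [[0, 0, 0], 0, 6]
  ]
}}

```text
time_s: 1.4
ee_pos: [0.5002, 0.1641, 0.4044]
eef_rot: [-180.0, -0.0, 160.7]
force: [-0.6, 0.3, 0.6]
finger_gap: 0.702
grasp_force: 0.0
```

```bash
python3 - <<'E'
from h import *
o,w=snap('wrist','w0');print(o);C=cam('wrist',o)
print(proj(C,[[.483,.254,.106],[.615,.085,.106]]))
cv2.imwrite('pics/w0.png',cv2.resize(w[:,:,::-1],None,fx=1.42,fy=1.42,interpolation=cv2.INTER_CUBIC))
np.savez('w0.npz',im=w,pos=o['ee_pos'],rot=o['eef_rot'])
E
```

```text
{'time_s': 1.4, 'joint_pos': array([-45.41167635,   4.32240924,  23.80316711, 102.13133478,
        -1.8092602 ,  73.95633869,  49.53434469]), 'joint_velocities': array([-1.80121261e+00, -1.32137941e-01, -2.41920340e+00,  3.12346182e-01,
       -4.28558089e-01, -1.54464936e-03, -5.10766216e-01]), 'effort': array([ 2.49611199e+00, -4.18736494e+01,  3.74832518e+00, -4.02280533e+01,
        4.08539912e-01, -1.50200562e-02,  2.26071691e-01]), 'ee_pos': array([0.50016053, 0.16409828, 0.40442651]), 'eef_rot': array([-1.79973098e+02, -2.43470727e-02,  1.60701780e+02]), 'force': array([-0.55181494,  0.28253531,  0.57357936]), 'ft_torque': array([ 0.00065387, -0.01551856,  0.00845096]), 'grasp_force': 0.0, 'finger_gap': 0.7021080466625438}
[[375.24604302 148.69513268]
 [245.9823774  325.54445877]]
```

View pics/w0.png

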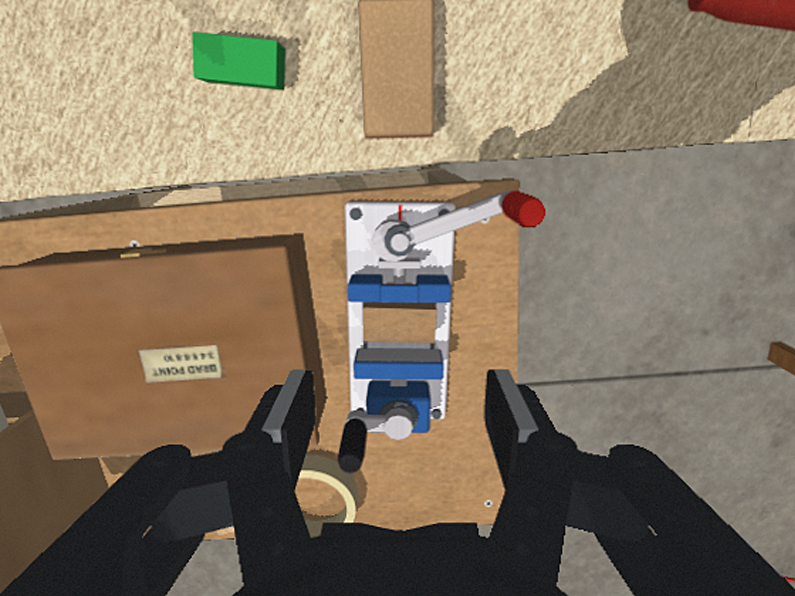

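The wrist view confirms the predictions: knob top at (532,212) in the enlarged image, grip top at (350,462). It also shows the index line at (400,213), cam pivot at (400,241), hub at (399,426) and base corners (346,203) and (453,203). Now I'll fit the jig frame and check the height of the wooden box.

```bash
python3 - <<'E'
from h import *
from scipy.optimize import least_squares
d=np.load('w0.npz');o=dict(ee_pos=d['pos'],eef_rot=d['rot']);C=cam('wrist',o);T=cam('top');S=cam('scene')
k=1/1.42
idx=onz(C,(400*k,213*k),.01);c1=onz(C,(346*k,203*k),.01);c2=onz(C,(453*k,203*k),.01)
hub,e1=tri((C,(399*k,426*k)),(T,(327.7,172.2)));cam_,e2=tri((C,(400*k,241*k)),(T,(304.6,235.6)))
knob=np.array([.4834,.2543]);grip=np.array([.6146,.0852])
t=cv2.imread('pics/t0.png');s=cv2.imread('pics/s0.png');w=d['im'][:,:,::-1].copy()
print('idx',idx,'c',c1,c2,np.linalg.norm(c1-c2),'hub',hub,e1,'cam',cam_,e2)
def w_(p,q): x,y,a=p;c,s=np.cos(a),np.sin(a);return np.array([x+c*q[0]-s*q[1],y+s*q[0]+c*q[1]])
obs=[((-.0625,0),idx),((-.075,-.045),c1),((-.075,.045),c2),((.102,0),hub),((-.05,0),cam_),((-.05-.085*np.cos(1.2),.085*np.sin(1.2)),knob)]
r=least_squares(lambda p:np.concatenate([w_(p,q)-X[:2] for q,X in obs]),[.54,.15,-.35])
print(r.x,np.degrees(r.x[2]),(r.fun.reshape(-1,2)*1000).round(1))
p=r.x;H=w_(p,(.102,0));v=grip-H;a=-(np.arctan2(v[1],v[0])-p[2]);print('axis',H,'r',np.linalg.norm(v),'crank',a,'cam',w_(p,(-.05,0)))
# box near corner: wrist (302,236)->top corner, top (346,180)...; two views
for wu,tu in [((303*k,236*k),(342,236)),((318*k,440*k),(358,181))]: print('box',tri((C,wu),(T,tu)))
E
```

```text
idx [0.47033334 0.17454116 0.01      ] c [0.44840089 0.13614732 0.01      ] [0.47683605 0.21746113 0.01      ] 0.08614228415434691 hub [0.62661216 0.11719853 0.06078375] [0.0017595977479627598, 0.0017595977479628075] cam [0.48244322 0.16890556 0.05890666] [0.0012984073433557582, 0.001298407343355802]
[ 0.53125132  0.15189376 -0.35014797] -20.062001028465392 [[ 2.2 -1.2]
 [-3.  -0.8]
 [-0.6  2.4]
 [ 0.5 -0.3]
 [ 1.8  0.1]
 [-0.9 -0.3]]
axis [0.62706216 0.11690401] r 0.03406537288565994 crank 1.595173592258218 cam [0.48428522 0.1690456 ]
box (array([ 0.48517702,  0.06424239, -0.09608219]), [0.01237789983120307, 0.012377899831203047])
box (array([0.60422241, 0.05480683, 0.07849895]), [0.004688644432201842, 0.0046886444322017055])
```

The jig fit is good to 1–3 mm: crank axis (0.627, 0.117), yaw -20.1°, crank angle about 1.60 rad at radius 34 mm. The box is about 80 mm high and 30 mm to the -y side. I'll turn the tool so the fingers close along jig x, move over the grip and check.

Emit:
{"method": "apply_moves", "body": {
  "increments": [
    [[0, 0, 0], -8.5, 5],
    [[0, 0, 0], -8.5, 5],
    [[0, 0, 0], -8.5, 5],
    [[0, 0, 0], -8.5, 5],
    [[0, 0, 0], -8.5, 5],
    [[0, 0, 0], -8.5, 5],
    [[0, 0, 0], -8.5, 5],
    [[0, 0, 0], -8.5, 5],
    [[0, 0, 0], -8.5, 5],
    [[0, 0, 0], -8.5, 5]
  ]
}}

```text
time_s: 2.45
ee_pos: [0.499, 0.1671, 0.4045]
eef_rot: [180.0, -0.0, -113.6]
force: [0.6, 0.5, -0.5]
finger_gap: 0.587
grasp_force: 0.0
```

Emit:
{"method": "apply_moves", "body": {
  "increments": [
    [[0, 0, 0], -4.3, 5],
    [[1.2, -4.5, 0], 0, 5],
    [[1.2, -4.5, 0], 0, 5],
    [[1.1, -4.4, 0], 0, 5],
    [[0, 0, 3], 0, 5],
    [[0, 0, 3], 0, 5],
    [[0, 0, 0], 0, 5],
    [[0, 0, 0], 0, 5]
  ]
}}

```text
time_s: 3.25
ee_pos: [0.6129, 0.0889, 0.3449]
eef_rot: [179.9, -0.0, -109.7]
force: [0.5, -1.0, -0.3]
finger_gap: 0.59
grasp_force: 0.0
```

```bash
python3 - <<'E'
from h import *
o,w=snap('wrist','w1');print(o['ee_pos'],o['eef_rot'],o['joint_pos'].round(1));C=cam('wrist',o);T=cam('top')
print(proj(C,[[.6146,.0852,.106],[.6146,.0852,.0585],[.627,.117,.06]]))
cv2.imwrite('pics/w1.png',cv2.resize(w[:,:,::-1],None,fx=1.42,fy=1.42,interpolation=cv2.INTER_CUBIC))
E
```

```text
[0.61293887 0.08889656 0.34490652] [ 1.79932718e+02 -2.14688378e-02 -1.09707048e+02] [-25.1  17.9  15.7  93.5  -5.1  69.3 152. ]
[[276.91934798 221.56337328]
 [277.52925907 201.80985108]
 [276.56643545 239.31208938]]
```

View pics/w1.png

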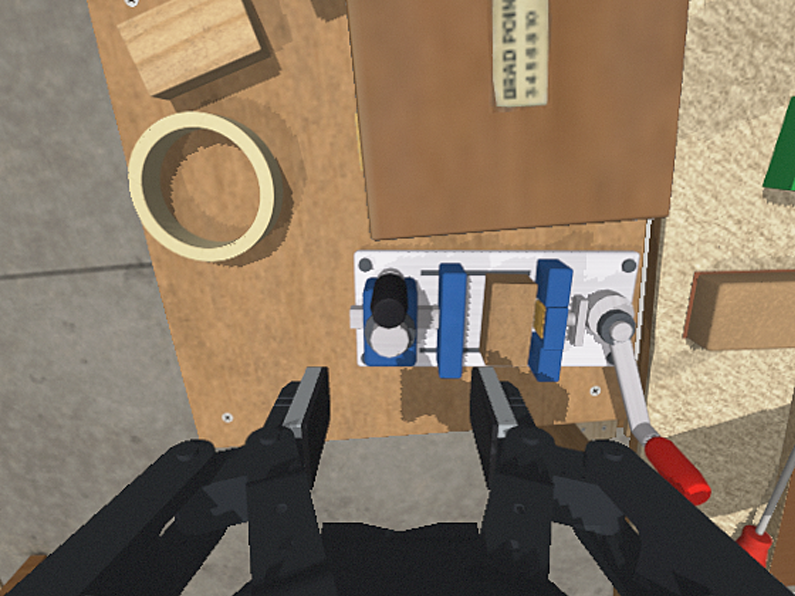

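The view shows the grip's black top at about (388,312), 2–3 mm from the prediction. Joint 7 is right at its limit (152°), so I'll turn half round for the equivalent grasp.

Emit:
{"method": "apply_moves", "body": {
  "increments": [
    [[0, 0, 0], 8.5, 5],
    [[0, 0, 0], 8.5, 5],
    [[0, 0, 0], 8.5, 5],
    [[0, 0, 0], 8.5, 5],
    [[0, 0, 0], 8.5, 5],
    [[0, 0, 0], 8.5, 5],
    [[0, 0, 0], 8.5, 5],
    [[0, 0, 0], 8.5, 5],
    [[0, 0, 0], 8.5, 5],
    [[0, 0, 0], 8.5, 5]
  ]
}}

```text
time_s: 4.3
ee_pos: [0.6135, 0.0887, 0.3472]
eef_rot: [179.9, 0.1, 164.9]
force: [-0.7, 0.4, -0.6]
finger_gap: 0.585
grasp_force: 0.0
```

Emit:
{"method": "apply_moves", "body": {
  "increments": [
    [[0, 0, 0], 8.5, 5],
    [[0, 0, 0], 8.5, 5],
    [[0, 0, 0], 8.5, 5],
    [[0, 0, 0], 8.5, 5],
    [[0, 0, 0], 8.5, 5],
    [[0, 0, 0], 8.5, 5],
    [[0, 0, 0], 8.5, 5],
    [[0, 0, 0], 8.5, 5],
    [[0, 0, 0], 8.5, 5],
    [[0, 0, 0], 8.5, 5]
  ]
}}

```text
time_s: 5.3
ee_pos: [0.6135, 0.0887, 0.347]
eef_rot: [179.9, -0.1, 79.9]
force: [0.3, 0.6, -0.7]
finger_gap: 0.584
grasp_force: 0.0
```

Emit:
{"method": "apply_moves", "body": {
  "increments": [
    [[0, 0, 0], 8.5, 5],
    [[0, 0, 0], 1.1, 5],
    [[0, 0, 0], 0, 5],
    [[0, 0, 0], 0, 5]
  ]
}}

```text
time_s: 5.7
ee_pos: [0.6134, 0.088, 0.3455]
eef_rot: [180.0, -0.0, 70.8]
force: [-0.8, 0.1, -0.3]
finger_gap: 0.583
grasp_force: 0.0
```

```bash
python3 - <<'E'
from h import *
o,w=snap('wrist','w2');print(o['ee_pos'],o['eef_rot'],o['joint_pos'].round(1));C=cam('wrist',o)
np.savez('w2.npz',im=w,pos=o['ee_pos'],rot=o['eef_rot'])
P=proj(C,[[.6146,.0852,.106],[.6146,.0852,.0585],[.627,.117,.06]]);print(P)
x,y=P[0].astype(int)
b=blob(w[:,:,::-1].copy(),blk,(x-35,y-40,x+35,y+30));print(b)
cv2.imwrite('pics/w2.png',cv2.resize(w[:,:,::-1],None,fx=1.42,fy=1.42,interpolation=cv2.INTER_CUBIC))
E
```

```text
[0.61336708 0.08796794 0.34553841] [ 1.79953648e+02 -4.65446620e-02  7.08184722e+01] [-48.   22.1  45.8  94.6 -16.7  70.3 -17.9]
[[283.5976438  227.11331598]
 [283.18416524 206.55209985]
 [284.8327486  167.54988544]]
(array([286.55444305, 218.25907384]), array([274, 199,  26,  39, 799]))
```

View pics/w2.png

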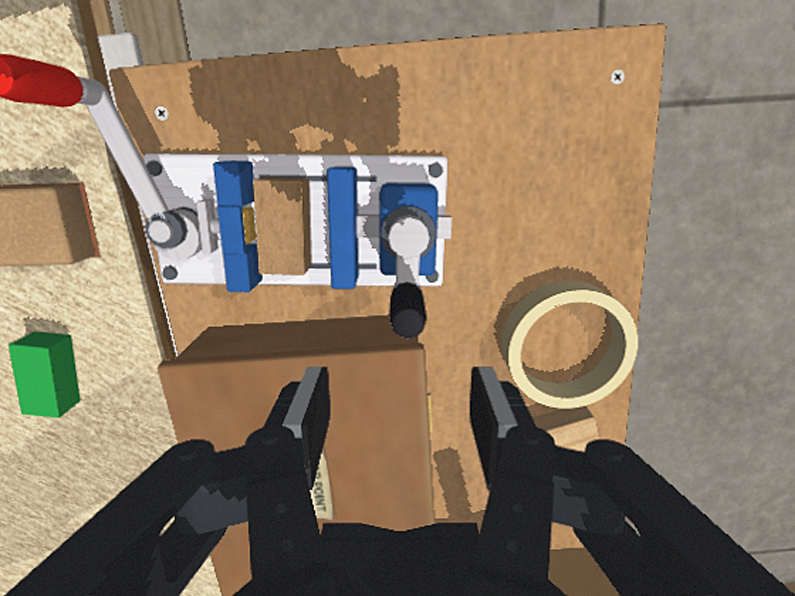

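Grip top is at (407,321), about 2 mm towards jig +x of the estimate. I'll correct for that, descend and close.

Emit:
{"method": "apply_moves", "body": {
  "increments": [
    [[-0.2, 0.35, 0], 0.9, 5],
    [[0, 0, 3.4], 0, 5],
    [[0, 0, 3.4], 0, 5],
    [[0, 0, 3.4], 0, 5],
    [[0, 0, 0], 0, 5],
    [[0, 0, 0], 0, 1],
    [[0, 0, 0], 0, 1],
    [[0, 0, 0], 0, 1],
    [[0, 0, 0], 0, 1],
    [[0, 0, 0], 0, 1]
  ],
  "newtons": 60
}}

```text
time_s: 6.75
ee_pos: [0.6167, 0.0842, 0.245]
eef_rot: [179.9, -0.1, 69.7]
force: [-1.7, -1.2, 8.5]
finger_gap: 0.213
grasp_force: 58.6
```

Gripped: opening 18 mm, 59 N. The crank angle from the TCP is about 1.525 rad. Next, the arc increments.

```bash
python3 - <<'E'
import numpy as np
a=1.525+.2*np.arange(21)
print(np.c_[a[1:],-3.5*np.diff(np.sin(a)),3.5*np.diff(np.cos(a))].round(2).tolist())
E
```

```text
[[1.72, 0.04, -0.7], [1.92, 0.18, -0.68], [2.12, 0.31, -0.63], [2.33, 0.43, -0.55], [2.52, 0.53, -0.46], [2.72, 0.61, -0.35], [2.92, 0.66, -0.22], [3.12, 0.69, -0.08], [3.32, 0.7, 0.06], [3.52, 0.67, 0.2], [3.72, 0.62, 0.32], [3.92, 0.54, 0.44], [4.12, 0.44, 0.54], [4.32, 0.33, 0.62], [4.53, 0.2, 0.67], [4.72, 0.06, 0.7], [4.93, -0.08, 0.69], [5.12, -0.21, 0.66], [5.32, -0.34, 0.61], [5.52, -0.46, 0.53]]
```

Emit:
{"method": "apply_moves", "body": {
  "increments": [
    [[0.04, -0.7, 0], 0, 1],
    [[0.18, -0.68, 0], 0, 1],
    [[0.31, -0.63, 0], 0, 1],
    [[0.43, -0.55, 0], 0, 1],
    [[0.53, -0.46, 0], 0, 1],
    [[0, 0, 0], 0, 1]
  ]
}}

```text
time_s: 7.35
ee_pos: [0.5941, 0.1093, 0.245]
eef_rot: [179.7, -0.1, 69.7]
force: [4.5, 0.1, 3.6]
finger_gap: 0.212
grasp_force: 59.0
```

```bash
cat > st.py <<'E'
from h import *
o=env.get_obs();x,y,_=o['ee_pos'];v=np.array([x-.627,y-.117]);psi=-.350
c,s=np.cos(psi),np.sin(psi);f=o['force'];g=o['joint_pos']
a=-(np.arctan2(v[1],v[0])-psi)%(2*np.pi)
print('t',o['time_s'],'a',a.round(3),'r',np.linalg.norm(v).round(4),'z',o['ee_pos'][2].round(4),'F jig',np.array([c*f[0]+s*f[1],-s*f[0]+c*f[1],f[2]]).round(1),'gap',round(o['finger_gap'],3),'gf',round(o['grasp_force'],1),'yaw',o['eef_rot'][2].round(1),'j7',g[6].round(1))
E
python3 st.py
```

```text
t 7.35 a 2.561 r 0.0338 z 0.245 F jig [4.1 1.7 3.6] gap 0.212 gf 59.0 yaw 69.7 j7 -18.1
```

The crank is following and the force is as expected. Continuing.

Emit:
{"method": "apply_moves", "body": {
  "increments": [
    [[0.61, -0.35, 0], 0, 1],
    [[0.66, -0.22, 0], 0, 1],
    [[0.69, -0.08, 0], 0, 1],
    [[0.7, 0.06, 0], 0, 1],
    [[0.67, 0.2, 0], 0, 1],
    [[0.62, 0.32, 0], 0, 1],
    [[0, 0, 0], 0, 1]
  ]
}}

```text
time_s: 8.05
ee_pos: [0.6073, 0.1452, 0.2449]
eef_rot: [179.8, -0.0, 69.6]
force: [1.5, -3.4, 8.3]
finger_gap: 0.211
grasp_force: 59.5
```

```bash
python3 st.py
```

```text
t 8.05 a 3.752 r 0.0344 z 0.2449 F jig [ 2.6 -2.7  8.3] gap 0.211 gf 59.5 yaw 69.6 j7 -20.8
```

Emit:
{"method": "apply_moves", "body": {
  "increments": [
    [[0.54, 0.44, 0], 0, 1],
    [[0.44, 0.54, 0], 0, 1],
    [[0.33, 0.62, 0], 0, 1],
    [[0.2, 0.67, 0], 0, 1],
    [[0.06, 0.7, 0], 0, 1],
    [[-0.08, 0.69, 0], 0, 1],
    [[0, 0, 0], 0, 1]
  ]
}}

```text
time_s: 8.75
ee_pos: [0.6462, 0.1475, 0.2449]
eef_rot: [179.9, -0.1, 69.7]
force: [-1.8, 1.0, 10.2]
finger_gap: 0.212
grasp_force: 59.8
```

```bash
python3 st.py
```

```text
t 8.75 a 4.924 r 0.036 z 0.2449 F jig [-2.1  0.4 10.2] gap 0.212 gf 59.8 yaw 69.7 j7 -19.4
```

Emit:
{"method": "apply_moves", "body": {
  "increments": [
    [[-0.09, 0.34, 0], 0, 1],
    [[-0.12, 0.32, 0], 0, 1],
    [[-0.16, 0.31, 0], 0, 1],
    [[0, 0, 0], 0, 1]
  ]
}}

```text
time_s: 9.15
ee_pos: [0.6536, 0.1416, 0.2449]
eef_rot: [179.9, -0.2, 69.7]
force: [-2.0, 2.9, 10.6]
finger_gap: 0.215
grasp_force: 59.8
```

```bash
python3 st.py
```

```text
t 9.15 a 5.187 r 0.0363 z 0.2449 F jig [-2.9  2.  10.6] gap 0.215 gf 59.8 yaw 69.7 j7 -18.6
```

Emit:
{"method": "apply_moves", "body": {
  "increments": [
    [[-0.17, 0.3, 0], 0, 1],
    [[-0.1, 0.14, 0], 0, 1],
    [[0, 0, 0], 0, 1]
  ]
}}

```text
time_s: 9.45
ee_pos: [0.6568, 0.138, 0.245]
eef_rot: [179.9, -0.2, 69.8]
force: [-2.5, 3.5, 10.1]
finger_gap: 0.212
grasp_force: 59.8
```

```bash
python3 st.py
```

```text
t 9.45 a 5.319 r 0.0364 z 0.245 F jig [-3.5  2.5 10.1] gap 0.212 gf 59.8 yaw 69.8 j7 -18.2
```

Emit:
{"method": "apply_moves", "body": {
  "increments": [
    [[-0.1, 0.14, 0], 0, 1],
    [[-0.11, 0.13, 0], 0, 1],
    [[0, 0, 0], 0, 1]
  ]
}}

```text
time_s: 9.75
ee_pos: [0.6583, 0.1358, 0.2449]
eef_rot: [-180.0, -0.2, 69.8]
force: [-3.6, 4.8, 10.4]
finger_gap: 0.213
grasp_force: 59.9
```

```bash
python3 st.py
```

```text
t 9.75 a 5.391 r 0.0365 z 0.2449 F jig [-5.   3.3 10.4] gap 0.213 gf 59.9 yaw 69.8 j7 -17.9
```

Emit:
{"method": "apply_moves", "body": {
  "increments": [
    [[-0.11, 0.13, 0], 0, 1],
    [[-0.11, 0.13, 0], 0, 1],
    [[0, 0, 0], 0, 1]
  ]
}}

```text
time_s: 10.05
ee_pos: [0.6594, 0.1344, 0.2449]
eef_rot: [-179.9, -0.3, 69.9]
force: [-7.7, 10.1, 13.5]
finger_gap: 0.216
grasp_force: 60.2
```

```bash
python3 st.py
```

```text
t 10.05 a 5.44 r 0.0368 z 0.2449 F jig [-10.7   6.8  13.5] gap 0.216 gf 60.2 yaw 69.9 j7 -17.6
```

The crank has stopped with a 12.5 N tangential push. I'll add a little more and hold.

Emit:
{"method": "apply_moves", "body": {
  "increments": [
    [[-0.07, 0.08, 0], 0, 1],
    [[0, 0, 0], 0, 1],
    [[0, 0, 0], 0, 1],
    [[0, 0, 0], 0, 1],
    [[0, 0, 0], 0, 1]
  ]
}}

```text
time_s: 10.55
ee_pos: [0.6596, 0.1341, 0.2448]
eef_rot: [-179.8, -0.3, 69.9]
force: [-9.2, 10.8, 14.4]
finger_gap: 0.214
grasp_force: 60.3
```

```bash
python3 st.py
```

```text
t 10.55 a 5.45 r 0.0368 z 0.2448 F jig [-12.3   7.   14.4] gap 0.214 gf 60.3 yaw 69.9 j7 -17.5
```

Snug at about 14 N tangential. Now release, lift and move over the knob.

Emit:
{"method": "apply_moves", "body": {
  "increments": [
    [[0, 0, 0], 0, 5],
    [[0, 0, 0], 0, 5],
    [[0, 0, 0], 0, 5],
    [[0, 0, 0], 0, 5],
    [[0, 0, -2], 0, 5],
    [[0, 0, -3], 0, 5],
    [[0, 0, -4], 0, 5],
    [[1.04, -4.1, 0], 0, 5],
    [[1.04, -4.1, 0], 0, 5],
    [[1.04, -4.1, 0], 0, 5]
  ]
}}

```text
time_s: 11.55
ee_pos: [0.5548, 0.2018, 0.3327]
eef_rot: [180.0, 0.0, 69.6]
force: [0.6, 0.3, 0.7]
finger_gap: 0.583
grasp_force: 0.0
```

Emit:
{"method": "apply_moves", "body": {
  "increments": [
    [[1.04, -4.2, 0], 0, 5],
    [[1.04, -4.2, 0], 0, 5],
    [[0, 0, 0], 0, 5],
    [[0, 0, 0], 0, 5]
  ]
}}

```text
time_s: 11.95
ee_pos: [0.4836, 0.2511, 0.3329]
eef_rot: [-180.0, -0.0, 69.8]
force: [0.4, -0.2, -0.1]
finger_gap: 0.585
grasp_force: 0.0
```

```bash
python3 - <<'E'
from h import *
o,w=snap('wrist','w3');print(o['ee_pos'],o['eef_rot'],o['joint_pos'].round(1),o['force']);C=cam('wrist',o)
print(proj(C,[[.4834,.2543,.106],[.4834,.2543,.0585]])*1.42)
o2,t=snap('top','t3')
t2=cv2.resize(t[145:265,250:370,::-1],None,fx=4.96,fy=4.96,interpolation=cv2.INTER_CUBIC)
W=cv2.resize(w[:,:,::-1],None,fx=1.42,fy=1.42,interpolation=cv2.INTER_CUBIC)
cv2.imwrite('pics/w3.png',W)
E
```

```text
[0.48361628 0.25106066 0.33290563] [-1.79988936e+02 -3.32450856e-02  6.98000186e+01] [-71.3  11.8  44.6 105.8  -9.1  66.  -43.8] [ 0.43468623 -0.19710915 -0.14372122]
[[396.22016261 322.14530662]
 [396.82852592 291.4324966 ]]
```

View pics/w3.png

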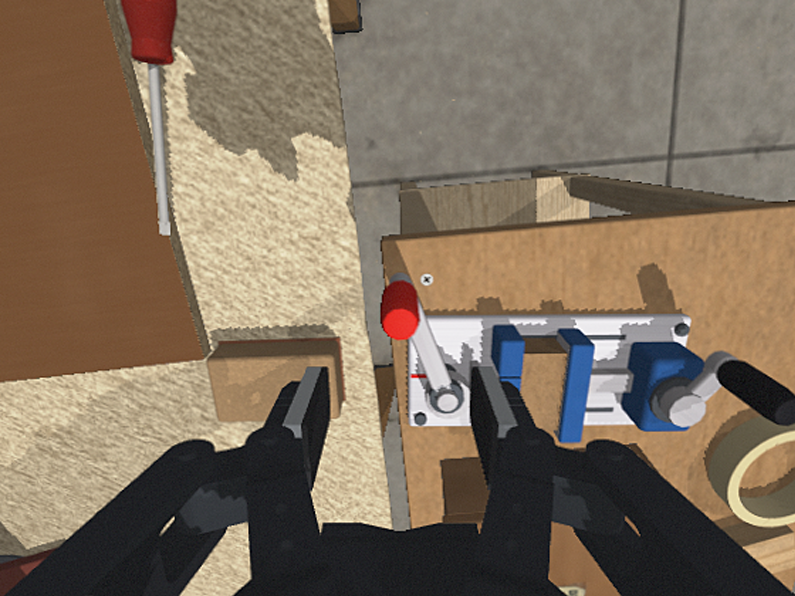

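The knob top is at (401,322), within about 2 mm of the prediction, and the oak block is flush between fence and jaw. Before swinging low past the sanding block, I'll check how high its table is, using the green block beside it.

```bash
python3 - <<'E'
from h import *
T=cam('top');S=cam('scene');t=cv2.imread('pics/t0.png');s=cv2.imread('pics/s0.png')
g=lambda h,s,v:(h>45)&(h<75)&(s>120)&(v>50)
a=blob(t,g,(300,280,370,340));b=blob(s,g,(180,260,250,330));print(a,b,tri((T,a[0]),(S,b[0])))
o=env.get_obs();p=o['ee_pos'];d=np.array([.4834,.2543])-p[:2];q=-.350
print('jig d',[d@[np.cos(q),np.sin(q)],d@[-np.sin(q),np.cos(q)]])
al=-1.2+.12*np.arange(11);K=lambda a:8.5*np.c_[np.sin(-a),-np.cos(a)]  # tool (x=jig y, y=jig x)
print(np.c_[al[1:],np.diff(K(al),axis=0)].round(2).tolist())
E
```

```text
(array([333.43859649, 307.70877193]), array([321, 298,  26,  20, 285])) (array([209.59574468, 290.70744681]), array([203, 282,  14,  21, 188])) (array([0.32577807, 0.10188985, 0.02467342]), [0.0008311608567064475, 0.0008311608567066134])
jig d [np.float64(-0.0030848392297746236), np.float64(0.003907957373986673)]
[[-1.08, -0.43, -0.93], [-0.96, -0.53, -0.87], [-0.84, -0.63, -0.8], [-0.72, -0.72, -0.72], [-0.6, -0.81, -0.63], [-0.48, -0.87, -0.52], [-0.36, -0.93, -0.42], [-0.24, -0.97, -0.3], [-0.12, -1.0, -0.18], [0.0, -1.02, -0.06]]
```

The green block's mid-height is about 25 mm, so that table is level with the bench and the fingertips at ~70 mm clear it. Now grasp the knob.

Emit:
{"method": "apply_moves", "body": {
  "increments": [
    [[0.35, -0.2, 0], 0, 5],
    [[0, 0, 3], 0, 5],
    [[0, 0, 3], 0, 5],
    [[0, 0, 2.8], 0, 5],
    [[0, 0, 0], 0, 5],
    [[0, 0, 0], 0, 1],
    [[0, 0, 0], 0, 1],
    [[0, 0, 0], 0, 1],
    [[0, 0, 0], 0, 1],
    [[0, 0, 0], 0, 1]
  ],
  "newtons": 60
}}

```text
time_s: 13.05
ee_pos: [0.4844, 0.2544, 0.2463]
eef_rot: [179.9, -0.1, 69.7]
force: [-1.3, -2.6, 6.9]
finger_gap: 0.212
grasp_force: 58.6
```

```bash
sed 's/x-.627,y-.117/x-.4843,y-.1690/; s/%(2\*np.pi)/-np.pi/' st.py > st2.py; sed -i "s/^a=.*/a=(np.arctan2(v[1],v[0])-psi-np.pi+np.pi)%(2*np.pi)-np.pi/" st2.py; python3 st2.py
```

```text
t 13.05 a -1.222 r 0.0854 z 0.2463 F jig [-0.4 -2.9  6.9] gap 0.212 gf 58.6 yaw 69.7 j7 -39.5
```

The knob is held, with angle -1.22 and radius 85.4 mm, matching the description. Swinging the lever.

Emit:
{"method": "apply_moves", "body": {
  "increments": [
    [[-0.43, -0.93, 0], 0, 1],
    [[-0.53, -0.87, 0], 0, 1],
    [[-0.63, -0.8, 0], 0, 1],
    [[-0.72, -0.72, 0], 0, 1],
    [[0, 0, 0], 0, 1]
  ]
}}

```text
time_s: 13.55
ee_pos: [0.4448, 0.2437, 0.2463]
eef_rot: [179.9, -0.2, 69.6]
force: [5.1, -3.6, 6.0]
finger_gap: 0.208
grasp_force: 59.2
```

```bash
python3 st2.py
```

```text
t 13.55 a -0.734 r 0.0845 z 0.2463 F jig [ 6.  -1.6  6. ] gap 0.208 gf 59.2 yaw 69.6 j7 -43.6
```

Emit:
{"method": "apply_moves", "body": {
  "increments": [
    [[-0.81, -0.63, 0], 0, 1],
    [[-0.87, -0.52, 0], 0, 1],
    [[-0.93, -0.42, 0], 0, 1],
    [[-0.97, -0.3, 0], 0, 1],
    [[0, 0, 0], 0, 1]
  ]
}}

```text
time_s: 14.05
ee_pos: [0.4153, 0.2166, 0.2464]
eef_rot: [179.9, -0.2, 69.6]
force: [6.3, -0.6, 3.6]
finger_gap: 0.208
grasp_force: 59.3
```

```bash
python3 st2.py
```

```text
t 14.05 a -0.254 r 0.0838 z 0.2464 F jig [6.1 1.6 3.6] gap 0.208 gf 59.3 yaw 69.6 j7 -46.5
```

Emit:
{"method": "apply_moves", "body": {
  "increments": [
    [[-1.0, -0.1, 0], 0, 1],
    [[-1.05, 0.02, 0], 0, 1],
    [[0, 0, 0], 0, 1],
    [[0, 0, 0], 0, 1],
    [[0, 0, 0], 0, 1]
  ]
}}

```text
time_s: 14.55
ee_pos: [0.4069, 0.1993, 0.2462]
eef_rot: [180.0, -0.2, 69.7]
force: [-1.1, 2.8, 10.6]
finger_gap: 0.211
grasp_force: 60.2
```

```bash
python3 st2.py; python3 - <<'E'
from h import *
o,w=snap('wrist','w4');C=cam('wrist',o);o,t=snap('top','t4');print(o['joint_pos'].round(1))
a=cv2.resize(w[:,:,::-1],(500,375),interpolation=cv2.INTER_AREA)
b=cv2.resize(t[180:280,250:330,::-1],(300,375),interpolation=cv2.INTER_CUBIC)
cv2.imwrite('pics/w4t.png',np.hstack([a,b]))
E
```

```text
t 14.55 a -0.023 r 0.0832 z 0.2462 F jig [-2.   2.3 10.6] gap 0.211 gf 60.2 yaw 69.7 j7 -46.8
[-74.4   5.2  45.2 122.7  -4.8  53.5 -46.8]
```

View pics/w4t.png

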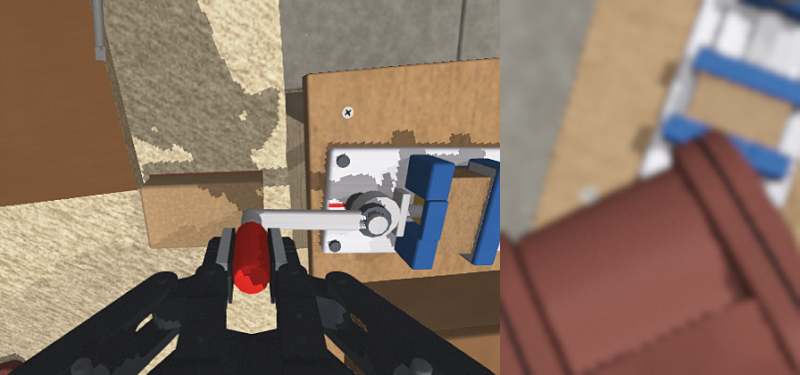

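The lever lies along the jig's x over the red index line at (337,207), with the knob held at (251,257). The measured angle is about 0 ± 0.04 rad and the spring pull about 2.3 N. I'll hold briefly, check it is still, then hand in.

Emit:
{"method": "apply_moves", "body": {
  "increments": [
    [[0, 0, 0], 0, 1],
    [[0, 0, 0], 0, 1],
    [[0, 0, 0], 0, 1],
    [[0, 0, 0], 0, 1],
    [[0, 0, 0], 0, 1]
  ]
}}

```text
time_s: 15.15
ee_pos: [0.4069, 0.1994, 0.2462]
eef_rot: [180.0, -0.2, 69.7]
force: [-1.9, 3.3, 10.3]
finger_gap: 0.211
grasp_force: 60.2
```

```bash
python3 st2.py; python3 -c "
from station import ticket
print(ticket.hand_in())"
```

```text
t 15.15 a -0.025 r 0.0831 z 0.2462 F jig [-2.9  2.4 10.3] gap 0.211 gf 60.2 yaw 69.7 j7 -46.8
the job is handed in; nothing more can be done
None
```

I handed the job in at about 15 s with the crank snug (about 14 N at the grip) and the cam lever held by its red knob about 0.02 rad from highest lift; the hand-in gave no verdict, and I could not measure the pad and jaw forces on the block directly.

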